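# Seal the empty test cup in the bitumen tester and hold it on the cam

## Robot

A 6-joint arm with a two-finger parallel gripper is mounted at the origin on the work surface. World frame = base frame: x ahead of the robot, y to its left, z up, the work surface at z = 0. Lengths are in m, angles in rad, forces in N, time in s.
With the tool pointing down it reaches from about 0.225 to 0.725 m from the base axis. Payload 3.1 kg.
Tool frame: the origin (TCP) lies midway between the tips of the shut fingers; the grasp point (between the pads) lies 19 mm behind it; z points along the fingers, y is the line along which they close (so a half turn about z gives the same grasp; the last joint's range is limited). The gripper opens to 85 mm and grips with 20 to 120 N. Pads are 22 mm wide; open, the fingers measure 114 mm over their backs; the gripper's body (76 mm by 85 mm) begins 54 mm behind the grasp point. The pads swing forward as they close: fully open they stand 13 mm farther back than shut.
Start: joints at [1.187, 0.048, 0.099, 1.622, 0, 1.443], TCP at [0.133, 0.508, 0.231] pointing down, gripper open.
Joint ranges: [-2.91, 2.91], [-0.99, 1.94], [-1.21, 1.42], [-2.12, 2.29], [-1.49, 1.47], [-3.14, 3.14]. Speed limits (rad/s): [2.79, 2.79, 3.14, 3.14, 3.14, 3.14].

## Interface

Orientations are given as a unit quaternion [x, y, z, w].
In Python, from bench import robot gives the robot as it stands.
- The arm moves only by the tool play_rows, never from a script. Its argument "series" is a list of rows, each a list of 7 numbers: the shift along the tool's x, y, z in units of 0.02 m (1.0 is 0.02 m), then the turn, a rotation vector about the tool's x, y, z in units of 6 degrees (1.0 is 6 degrees), then the closure, from -1 (fully open) to 1 (shut). In form: [[dx, dy, dz, ax, ay, az, hand], ...]. A call has 1 to 12 rows; each row shifts and turns the commanded pose from where the row before left it, along the tool's axes as they then stand; what a row does not reach is not made up. A row lasts 1/10 s, in which the tool goes at most 50 mm and 8.59 degrees, less where a joint would pass 70% of its speed; a pose out of reach is approached as far as the arm can. A call with a number of a shift or a turn outside -1 to 1 is refused whole. A call with a gripper value outside its range is refused whole. The fingers move at their own pace and stop on an object; "force" is the grip in N (left out, the last holds). Time passes only in rows, so rows that do not move let the fingers close. It gives the time, the measured TCP pose, the force, the opening and the grip force at its end, in the units of the state.
- robot.read_state(): the state, without advancing time (a new reading comes with each control period).
- robot.grab_frame(name): name is "scene" or "side" or "wrist"; returns the picture (420x560x3 uint8, red, green, blue); there is no depth.
- robot.camera_params(name): a dict with "K" (3x3 intrinsics, pixels), "D" ([k1, k2, p1, p2, k3] as OpenCV has them; the pictures are not rectified), "T" (4x4, takes a point from camera to world coordinates); the wrist camera has in their place "hand_eye" (4x4, takes a point from camera to tool coordinates, whose origin is the TCP and whose axes are the flange's). Camera axes: x right, y up, looking along -z (the intrinsics and any distortion apply to the point x, -y, -z); pixel columns grow to the right and rows downward; lengths in m; the calibration is good to about 2 mm. A picture is of the moment at which its call begins: read the wrist's pose just before it. camera_params takes no time and is no camera call.
- robot.hand_in(): hands the job in; it is judged then, once.
Trained networks look in the newest picture that a camera, given by its name, has taken for a name from the list of things; names that differ only in an ending like _2 or _b are one class to them, and where a whole thing is asked for, a point or a joint stands for the part that bears it (a point fixed in the world has none). Each returns a list of dicts, best first, with "p" (0 to 1); they miss things now and then, are a little off and sometimes report something else, mostly with a low value. They report only what shows in the picture. A call takes as long as a camera call. They do not tell look-alikes from the thing itself.
- robot.masks_of(camera, thing): "pixels" (420x560 bool, what is visible of it).
- robot.tip_of(camera, thing): "centre" ([x, y, z] in m, in world coordinates, good to about 4 mm: a listed point, or the origin of a listed thing).
The state is a dict: "clock": time; "joint_positions": joint angles; "qvel": joint speeds; "joint_torque": joint torques, N m; "position": TCP position; "tcp_rot": TCP orientation; "ft_force": force on the tool from outside, world axes, zero at the start; "torque": the same for the moment, N m; "finger_gap": finger opening in m; "finger_force": force on a finger pad.
Only numpy, scipy, OpenCV 4.12 (cv2) and the standard library are available. Lean on these libraries where they do the work, as an engineer would, in place of code of your own. Each camera call takes 0.05 s, during which the arm holds its last target. There are 200 camera calls.

## Task

For the tester's leak check, pick up the empty metal test cup with the black handle, pass it through the blue-framed opening facing the robot and set it fully home in the horseshoe on the lift table, handle sticking out towards the robot, and let go. Then take the red grip of the side lever and swing it up to the eccentric's highest lift (lever straight up, not past), so the cup's rim is pressed on the gasket, and finish still holding the grip there, as the lever springs back if released. Leave everything else on the bench where it stands.

Things in the scene. Friction and masses are not known exactly. Their poses are not given: they have to be found in the camera images.
- tester: White bench tester, fixed. Origin: centre of its underside, under the bay's middle; x from front (robot side) to back, y left, z up. Bay: passage along x, blue frames at x = -48 and +48 mm, 120 mm wide, cheeks' outer faces y = +-74 mm, bridge over it z 185-203 mm, black stem on top to 235 mm. White console on its left (x 10-110, y 75-265, 160 mm high). Lever on its right (-y) side.
- seat (a point): Centre of the lift table's top face in the bay, where the cup's origin belongs: 90 mm above the bench with the lever down, 108 mm at full lift; axes as the tester. The aluminium table, 80 x 92 mm, bears a steel horseshoe 8 mm high, 70 mm wide inside, open and flared to the front, closed 36 mm behind the centre: 5 to 6 mm of play round the cup's 60 mm body.
- seal: Rubber gasket, 86 mm across, on a sprung steel plate under the bridge, above the lift table. Origin: centre of its underside, 154 mm above the bench at rest, 14 mm above the rim of a cup on the lowered table. It yields 4 mm upwards at the highest lift and presses on the cup with about 7 N.
- lever (a joint): Lever of the eccentric, in the plane y = -140 mm of the tester frame, turning about a shaft along y at x = 0, z = 60 mm. 0 rad: at rest, level, pointing to the front; grows as the grip swings up and back; 1.571: straight up, highest lift; then the table sinks again, to a stop at 2.1. Lift = 18 mm x sine. A spring returns it to 0 if let go; moving it takes 4 to 11 N.
- lever_grip: Red cross grip on the lever's end: a cylinder 28 mm in diameter and 36 mm long, lying along the tester's y, free to revolve on its pin, on an 11 mm steel rod. Origin: its centre, 110 mm from the shaft; in the tester frame (-110, -140, 60) mm at rest, (0, -140, 170) mm at the highest lift. Pinch it by its flat ends from above, fingers closing along the tester's y (48 mm from its end to the cheek).
- cup: Open aluminium test cup, empty, about 220 g: body 60 mm diameter, rim flange 74 mm diameter, 50 mm high. Origin: centre of its underside; z up. Its handle runs along its own -x: a steel strap to a black grip. At the start it stands upright on the bench, handle towards the robot within about 0.5 rad.
- cup_handle (a point): Middle of the cup's black handle grip, 105 mm from the cup's centre along its -x and 39 mm above its underside. The grip is 60 mm long (75 to 135 mm from the centre), 16 mm wide and 18 mm high. Axes as the cup.
- jar: Bystander: amber glass jar with black cap, 62 mm diameter, 85 mm high; origin at the underside.
- tin: Bystander: flat metal sample tin, 70 mm diameter, 45 mm high; origin at the underside.
- spatula: Bystander: spatula 200 mm long lying on the bench along its x.
- solvent: Bystander: white bottle with red cap, 60 mm diameter, 150 mm high; origin at the underside.
- spare_gasket: Bystander: black rubber ring, 86 mm outside, 8 mm high, lying flat; origin at the underside.
- weight: Bystander: brass weight with a knob, 44 mm diameter, 58 mm high; origin at the underside.
Not all that is in view belongs to the job. Leave any brown or pink look-alike of the cup alone.

How it is judged:
On the way:
1. the cup stands home in the horseshoe on the lowered lift table, handle out of the front, let go (distance between cup and seat below 0.009 m and angle between cup's own z axis and vertical below 0.05 rad and x of cup_handle in the frame of tester below -0.085 m and contact force between each of the arm, the fingers and cup below 0.1 N and value of joint lever below 0.2 rad), for 0.2 s.
At the end, for the whole second after the job is handed in: The fingers hold the red grip (over 1 N) with the lever within 0.2 rad of straight up; the cup sits upright within 9 mm of the centre of the lift table, handle out of the front by itself, untouched by the robot, its rim pressed on the gasket with over 4 N (value of joint lever between 1.371 and 1.771 rad and contact force between the fingers and lever_grip above 1 N and contact force between cup and seal above 4 N and distance between cup and seat below 0.009 m and angle between cup's own z axis and vertical below 0.05 rad and x of cup_handle in the frame of tester below -0.085 m and contact force between each of the arm, the fingers and cup below 0.1 N); the arm keeps its last pose, push and grip.
It fails at once if a bystander is moved by more than 30 mm (distance of any of jar, tin, spatula, solvent, spare_gasket, weight from where it was at the start of the episode above 0.03 m).
It also fails if it takes over 56 s, if anything falls off the work surface, if the arm or the gripper's body presses on something with over 40 N, if the wrist force passes 120 N, or if a joint passes its speed limit or range.

## Working session

There is one attempt and no reset: what is moved stays moved. The work goes in short steps, Python scripts to look and compute and a tool call to move; the robot and the scene stay as the last step left them, time stands still between calls to the robot, and variables do not carry over. Pictures are saved under pics/ and viewed, at most 10 in all, crops included, and the job is handed in when it is done.

Besides the shell and the picture viewer there is one more tool, called after "Request:" as name([rows], argument=value, ...), one row to a line, values as JSON. play_rows: Moves the arm, as the interface text tells. Shifts and turns lie within -1 to 1; 1 stands for 0.02 m of shift or 6 degrees of turn. Its arguments: {"type":"object","properties":{"series":{"type":"array","items":{"type":"array","items":{"type":"number","minimum":-1,"maximum":1}}},"force":{"type":"number"}},"required":["series"]}

```bash
mkdir -p pics; ls
python3 - <<'E'
from bench import robot
import cv2,numpy as np
s=robot.read_state();print({k:np.round(v,3).tolist() for k,v in s.items()})
ims=[]
for c in("scene","side"):
    im=robot.grab_frame(c);ims.append(im)
    p=robot.camera_params(c);print(c,np.round(p["T"],3).tolist(),np.round(p["K"],1).tolist(),p["D"])
    for t in("cup","cup_handle","tester","seat","seal","lever_grip","jar","tin","spatula","solvent","spare_gasket","weight"):
        print(t,[(round(d["p"],2),np.round(d["centre"],3).tolist()) for d in robot.tip_of(c,t)][:3])
    cv2.imwrite(f"pics/{c}0.png",cv2.resize(im[:,:,::-1],(784,588)))
E
```

```text
pics
{'clock': 0.0, 'joint_positions': [1.187, 0.049, 0.098, 1.622, 0.0, 1.443], 'qvel': [0.001, 0.0, 0.0, 0.0, -0.001, -0.0], 'joint_torque': [-0.0, -33.878, 32.002, 0.02, -0.0, 0.0], 'position': [0.133, 0.507, 0.23], 'tcp_rot': [0.128, 0.992, -0.001, -0.0], 'ft_force': [0.172, 0.497, 0.089], 'torque': [0.039, 0.045, -0.049], 'finger_force': 0.0, 'finger_gap': 0.085}
scene [[-0.506, -0.478, 0.718, 1.44], [0.862, -0.287, 0.417, 0.536], [0.006, 0.83, 0.558, 0.803], [0.0, 0.0, 0.0, 1.0]] [[443.3, 0.0, 279.0], [0.0, 443.3, 207.5], [0.0, 0.0, 1.0]] [-0.0793216  0.         0.         0.         0.       ]
cup [(0.93, [0.379, -0.412, -0.002]), (0.73, [0.497, -0.044, -0.003]), (0.69, [0.582, -0.208, -0.003])]
cup_handle [(0.74, [0.393, -0.039, 0.037]), (0.7, [0.425, -0.314, 0.041]), (0.63, [0.474, -0.212, 0.039])]
tester [(0.63, [0.662, 0.177, -0.007])]
seat [(0.58, [0.664, 0.176, 0.087])]
seal [(0.69, [0.662, 0.174, 0.154]), (0.65, [0.578, -0.211, -0.001])]
lever_grip [(0.64, [0.587, 0.018, 0.062])]
jar [(0.65, [0.559, -0.354, 0.003])]
tin [(0.85, [0.775, -0.066, 0.001])]
spatula [(0.91, [
[... 470 characters left out ...]
049, -0.0]), (0.63, [0.385, -0.407, 0.005])]
cup_handle [(0.8, [0.394, -0.036, 0.041]), (0.68, [0.423, -0.32, 0.042]), (0.6, [0.473, -0.218, 0.041])]
tester [(0.62, [0.666, 0.177, 0.003])]
seat [(0.61, [0.664, 0.175, 0.087])]
seal [(0.67, [0.712, -0.325, 0.001])]
lever_grip [(0.61, [0.589, 0.017, 0.057])]
jar [(0.57, [0.556, -0.352, 0.001]), (0.52, [0.774, -0.072, -0.002]), (0.43, [0.708, -0.329, 0.002])]
tin [(0.63, [0.556, -0.354, -0.002]), (0.59, [0.775, -0.069, 0.0])]
spatula [(0.67, [0.711, -0.325, 0.0]), (0.39, [0.576, -0.21, 0.003])]
solvent [(0.97, [0.486, 0.492, -0.003]), (0.73, [0.666, 0.177, 0.085])]
spare_gasket [(0.96, [0.4, 0.366, 0.002])]
weight [(0.76, [0.76, -0.176, 0.001])]
```

View pics/scene0.png

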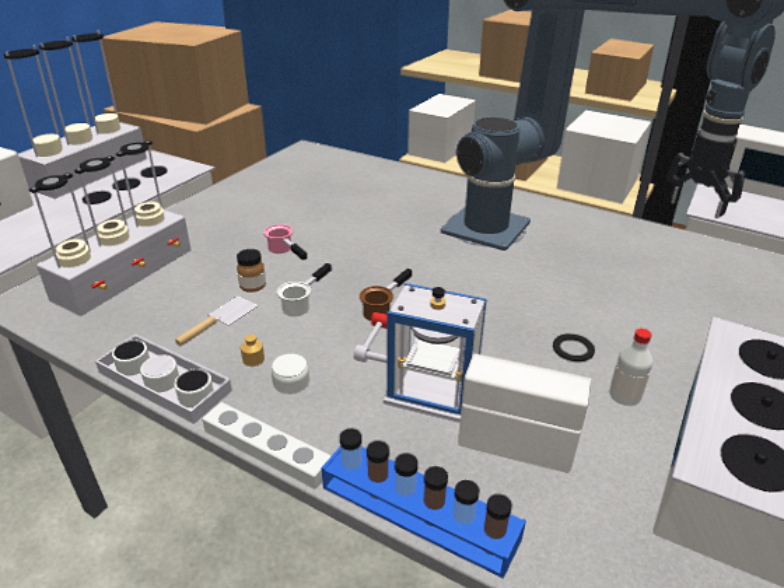

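View pics/side0.png

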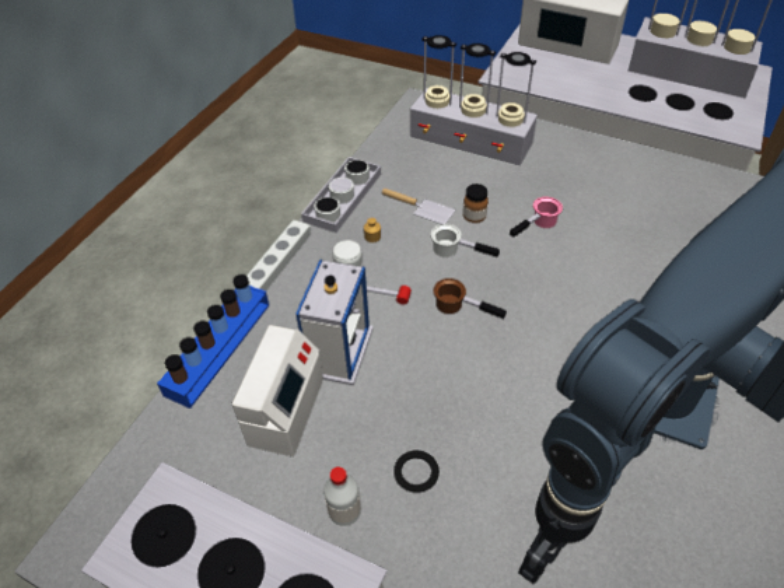

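Three cups are in view: pink (scene 278,238; side 547,212), brown (scene 376,302; side 450,295) and bare metal (scene 295,297; side 446,238). The metal one, at about (0.579, -0.211), fits the description. I'll confirm it in a crop and refine the poses.

```bash
cat > h.py <<'E'
import numpy as np,cv2
from bench import robot
from scipy.spatial.transform import Rotation as R
def delta(pos,yaw):
    """rows-unit move to TCP pos, tool down, tool y at angle yaw (rad) in world"""
    s=robot.read_state();Rc=R.from_quat(s["tcp_rot"])
    yx=yaw-np.pi/2
    Rt=R.from_matrix(np.array([[-np.cos(yx),-np.sin(yx),0],[-np.sin(yx),np.cos(yx),0],[0,0,-1]]).T.T) if 0 else R.from_matrix(np.column_stack([[-np.cos(yx),-np.sin(yx),0],[-np.sin(yx),np.cos(yx),0],[0,0,-1]]))
    d=Rc.inv().apply(np.array(pos)-s["position"])/0.02
    r=np.degrees((Rc.inv()*Rt).as_rotvec())/6
    print("t",round(s["clock"],2),"pos",np.round(s["position"],4),"F",np.round(s["ft_force"],1),"gap",round(float(s["finger_gap"]),4),"ff",np.round(s["finger_force"],1),"| d",np.round(d,2),"r",np.round(r,2),"| d after turn",np.round(Rt.inv().apply(np.array(pos)-s["position"])/.02,2))
def ask(c,t,near=None,tol=.06):
    o=[d["centre"] for d in robot.tip_of(c,t)]
    if near is not None:o=[x for x in o if np.linalg.norm(np.array(x)-near)<tol]
    return np.array(o[0]) if o else None
E
python3 - <<'E'
from h import *
acc={}
crop=None
for k in range(3):
  for c in("scene","side"):
    im=robot.grab_frame(c)
    if c=="side" and crop is None: crop=im[130:240,270:390]
    for t,n in(("cup",(.579,-.211,0)),("cup_handle",(.474,-.215,.04)),("tester",(.664,.176,0)),("seat",(.664,.176,.087)),("lever_grip",(.588,.018,.06)),("seal",(.664,.176,.154))):
        v=ask(c,t,n)
        if v is not None: acc.setdefault((t,c),[]).append(v)
cv2.imwrite("pics/crop.png",cv2.resize(crop[:,:,::-1],None,fx=5,fy=5,interpolation=cv2.INTER_CUBIC))
m={}
for k,v in acc.items(): print(k,len(v),np.round(np.mean(v,0),4),np.round(np.std(v,0),4)); m.setdefault(k[0],[]).append(np.mean(v,0))
delta((.474,-.215,.23),np.pi/2+.04)
E
```

```text
('cup', 'scene') 3 [ 0.577  -0.2101 -0.0011] [0.0017 0.001  0.0007]
('cup_handle', 'scene') 3 [ 0.474  -0.214   0.0406] [0.0014 0.0019 0.0014]
('tester', 'scene') 3 [ 0.6626  0.1765 -0.0043] [0.0007 0.001  0.0004]
('seat', 'scene') 3 [0.6643 0.1742 0.0876] [0.0014 0.0015 0.0014]
('lever_grip', 'scene') 3 [0.5846 0.0188 0.0603] [0.001  0.0019 0.0015]
('cup', 'side') 3 [ 5.756e-01 -2.111e-01 -2.000e-04] [0.001  0.0011 0.0015]
('cup_handle', 'side') 2 [ 0.4726 -0.2153  0.0384] [0.0015 0.0006 0.0004]
('tester', 'side') 3 [0.6643 0.1766 0.0029] [0.0016 0.0002 0.0009]
('seat', 'side') 3 [0.6657 0.1749 0.0879] [0.0011 0.0009 0.0009]
('lever_grip', 'side') 3 [0.5871 0.0144 0.0583] [0.001  0.0009 0.0011]
('seal', 'scene') 2 [0.6612 0.1745 0.153 ] [0.0001 0.0016 0.0018]
t 3.4 pos [0.1328 0.5079 0.2313] F [-0.6 -0.7  0.2] gap 0.0854 ff 0.0 | d [-25.65 -30.65   0.07] r [-0.   -0.   -2.82] | d after turn [-15.6  -36.8    0.06]
```

View pics/crop.png

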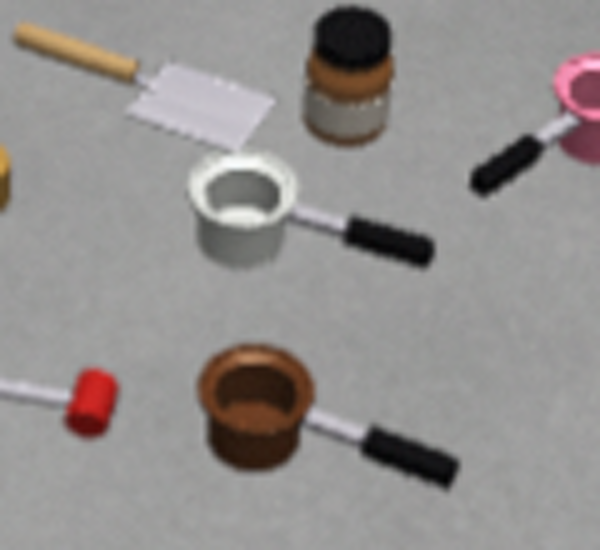

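The crop confirms it: the bare metal cup is at crop (240,210), its black handle runs to (390,240), and brown and pink stand apart. I'm moving above its handle.

Request:
play_rows([
  [-0.84, -1, 0, 0, 0, 0, -1],
  [-0.84, -1, 0, 0, 0, 0, -1],
  [-0.84, -1, 0, 0, 0, 0, -1],
  [-0.84, -1, 0, 0, 0, 0, -1],
  [-0.84, -1, 0, 0, 0, 0, -1],
  [-0.84, -1, 0, 0, 0, 0, -1],
  [-0.84, -1, 0, 0, 0, 0, -1],
  [-0.84, -1, 0, 0, 0, 0, -1],
  [-0.84, -1, 0, 0, 0, 0, -1],
  [-0.84, -1, 0, 0, 0, 0, -1],
  [-0.84, -1, 0, 0, 0, 0, -1],
  [-0.84, -1, 0, 0, 0, 0, -1],
], force=110)

```text
clock: 4.6
position: [0.2675, 0.2238, 0.2315]
tcp_rot: [0.127, 0.992, 0.0, 0.0]
ft_force: [-1.0, 0.1, -0.5]
finger_gap: 0.0854
finger_force: 0.0
```

Request:
play_rows([
  [-0.84, -1, 0, 0, 0, 0, -1],
  [-0.84, -1, 0, 0, 0, 0, -1],
  [-0.84, -1, 0, 0, 0, 0, -1],
  [-0.84, -1, 0, 0, 0, 0, -1],
  [-0.84, -1, 0, 0, 0, 0, -1],
  [-0.84, -1, 0, 0, 0, 0, -1],
  [-0.84, -1, 0, 0, 0, 0, -1],
  [-0.84, -1, 0, 0, 0, 0, -1],
  [-0.84, -1, 0, 0, 0, 0, -1],
  [-0.84, -1, 0, 0, 0, 0, -1],
  [-0.84, -1, 0, 0, 0, 0, -1],
  [-0.84, -1, 0, 0, 0, 0, -1],
])

```text
clock: 5.8
position: [0.4019, -0.0596, 0.2314]
tcp_rot: [0.128, 0.992, 0.0, 0.0]
ft_force: [0.5, -0.3, 0.1]
finger_gap: 0.0851
finger_force: 0.0
```

Request:
play_rows([
  [-0.84, -1, 0, 0, 0, 0, -1],
  [-0.84, -1, 0, 0, 0, 0, -1],
  [-0.84, -1, 0, 0, 0, 0, -1],
  [-0.84, -1, 0, 0, 0, 0, -1],
  [-0.84, -1, 0, 0, 0, 0, -1],
  [-0.84, -1, 0, 0, 0, 0, -1],
  [0, 0, 1, 0, 0, -0.94, -1],
  [0, 0, 1, 0, 0, -0.94, -1],
  [0, 0, 1, 0, 0, -0.94, -1],
  [0, 0, 0, 0, 0, 0, -1],
])

```text
clock: 6.8
position: [0.4667, -0.1991, 0.1679]
tcp_rot: [-0.02, 1.0, 0.002, -0.003]
ft_force: [-0.1, -0.5, 0.5]
finger_gap: 0.0855
finger_force: 0.0
```

Run:
```python
from h import *
import json
s=robot.read_state();im=robot.grab_frame("wrist")
for t in("cup","cup_handle"):
    for _ in range(2): print(t,[(round(d["p"],2),np.round(d["centre"],4).tolist()) for d in robot.tip_of("wrist",t)])
cv2.imwrite("pics/w1.png",im[:,:,::-1])
delta((.474,-.215,.17),np.pi/2+.04)
```

```text
cup [(0.97, [0.5794, -0.2058, -0.0021]), (0.9, [0.4991, -0.0447, 0.0034]), (0.81, [0.3829, -0.4125, 0.0028])]
cup [(0.97, [0.5794, -0.2058, -0.0021]), (0.9, [0.4991, -0.0447, 0.0034]), (0.81, [0.3829, -0.4125, 0.0028])]
cup_handle [(0.82, [0.4239, -0.3144, 0.0374]), (0.77, [0.471, -0.2097, 0.0434]), (0.7, [0.3917, -0.0397, 0.0355])]
cup_handle [(0.82, [0.4239, -0.3144, 0.0374]), (0.77, [0.471, -0.2097, 0.0434]), (0.7, [0.3917, -0.0397, 0.0355])]
t 7.05 pos [ 0.4694 -0.2005  0.173 ] F [ 0.6 -0.3  1. ] gap 0.0854 ff 0.0 | d [-0.2  -0.73  0.15] r [-0.01  0.02 -0.01] | d after turn [-0.2  -0.73  0.15]
```

View pics/w1.png

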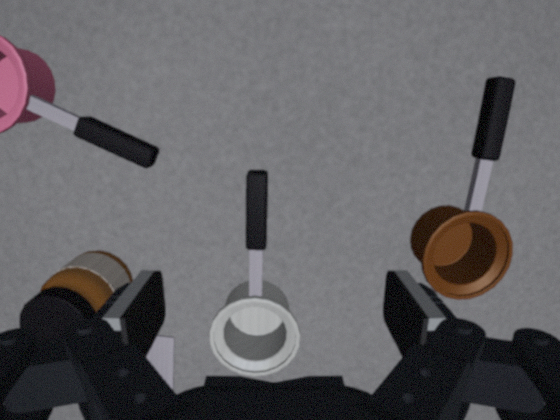

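The metal cup's handle lies nearly along the picture's vertical, from (257,172) to (257,248), with the cup at (255,335). I'll intersect those rays with the handle's height.

```bash
cat >> h.py <<'E'
def ray(c,uv,z,s=None):
    p=robot.camera_params(c);K,D=np.array(p["K"]),np.array(p["D"])
    if "T" in p:T=np.array(p["T"])
    else:
        B=np.eye(4);B[:3,:3]=R.from_quat(s["tcp_rot"]).as_matrix();B[:3,3]=s["position"];T=B@np.array(p["hand_eye"])
    n=cv2.undistortPoints(np.array([[uv]],float),K,D)[0,0]
    d=T[:3,:3]@[n[0],-n[1],-1];o=T[:3,3]
    return o+d*(z-o[2])/d[2]
E
python3 - <<'E'
from h import *
s=robot.read_state();im=robot.grab_frame("wrist")
hsv=cv2.cvtColor(im,cv2.COLOR_RGB2HSV)
m=((im.max(2)<55)).astype(np.uint8);m[262:]=0
n,l,st,c=cv2.connectedComponentsWithStats(m)
for i in range(1,n):
    if st[i,4]>400:
        x,y=c[i]
        ys,xs=np.nonzero(l==i)
        (cx,cy),(w,h),a=cv2.minAreaRect(np.column_stack([xs,ys]).astype(np.float32))
        print(st[i],np.round(c[i],1),np.round(ray("wrist",c[i],.047,s),4))
        if abs(x-257)<40:
            v=cv2.fitLine(np.column_stack([xs,ys]).astype(np.float32),cv2.DIST_L2,0,.01,.01).ravel()
            a=ray("wrist",c[i]-v[:2]*35,.047,s);b=ray("wrist",c[i]+v[:2]*35,.047,s);print(a,b,"ang",np.degrees(np.arctan2(*(b-a)[[1,0]])))
for t in("cup","cup_handle"):
    print(t,[np.round(d["centre"],4).tolist() for d in robot.tip_of("wrist",t)])
delta((.474,-.215,.17),np.pi/2+.04)
E
```

```text
[ 473   72   42   82 2216] [493.3 112.6] [ 0.3945 -0.0448  0.047 ]
[  80  112   83   49 1873] [121.3 135.6] [ 0.4222 -0.313   0.047 ]
[ 250  165   20   77 1485] [259.3 202.7] [ 0.4685 -0.2119  0.047 ]
[ 0.49599135 -0.21153072  0.047     ] [ 0.4423178  -0.21217705  0.047     ] ang -179.31008413535093
[412 201  51  55 971] [429.7 221.5] [ 0.4783 -0.0813  0.047 ]
[ 442  217   54   45 1082] [478.6 243.6] [ 0.4949 -0.0382  0.047 ]
cup [[0.5783, -0.2062, -0.0006], [0.3833, -0.4124, 0.0014], [0.497, -0.0464, -0.0001]]
cup_handle [[0.3954, -0.0415, 0.0348], [0.4735, -0.2103, 0.0384], [0.4232, -0.3148, 0.0365]]
t 7.2 pos [ 0.4692 -0.2004  0.1726] F [ 0.2  0.6 -0.4] gap 0.0856 ff 0.0 | d [-0.21 -0.74  0.13] r [-0.01  0.02 -0.01] | d after turn [-0.21 -0.74  0.13]
```

Request:
play_rows([
  [-0.1, -0.3, 0.5, 0, 0, 0, -1],
  [-0.1, -0.3, 0.9, 0, 0, 0, -1],
  [0, 0, 1, 0, 0, 0, -1],
  [0, 0, 1, 0, 0, 0, -1],
  [0, 0, 1, 0, 0, 0, -1],
  [0, 0, 1, 0, 0, 0, -1],
  [0, 0, 1, 0, 0, 0, -1],
  [0, 0, 0.8, 0, 0, 0, -1],
  [0, 0, 0.4, 0, 0, 0, -1],
  [0, 0, 0, 0, 0, 0, -1],
])

```text
clock: 8.2
position: [0.4718, -0.2114, 0.0174]
tcp_rot: [-0.02, 1.0, 0.001, -0.001]
ft_force: [-0.3, -0.0, -0.0]
finger_gap: 0.0858
finger_force: 0.0
```

Request:
play_rows([
  [0, 0, 0, 0, 0, 0, 1],
  [0, 0, 0, 0, 0, 0, 1],
  [0, 0, 0, 0, 0, 0, 1],
  [0, 0, 0, 0, 0, 0, 1],
  [0, 0, 0, 0, 0, 0, 1],
  [0, 0, 0, 0, 0, 0, 1],
  [0, 0, 0, 0, 0, 0, 1],
  [0, 0, 0, 0, 0, 0, 1],
  [0, 0, 0, 0, 0, 0, 1],
  [0, 0, 0, 0, 0, 0, 1],
], force=110)

```text
clock: 9.2
position: [0.4734, -0.2122, 0.0198]
tcp_rot: [-0.02, 1.0, -0.0, 0.0]
ft_force: [0.4, -1.0, 3.9]
finger_gap: 0.0141
finger_force: 107.9
```

Request:
play_rows([
  [0, 0, -0.3, 0, 0, 0, 1],
  [0, 0, -0.6, 0, 0, 0, 1],
  [0, 0, -0.9, 0, 0, 0, 1],
  [0, 0, -1, 0, 0, 0, 1],
  [0, 0, -1, 0, 0, 0, 1],
  [0, 0, -1, 0, 0, 0, 1],
  [0, 0, -1, 0, 0, 0, 1],
  [0, 0, -0.8, 0, 0, 0, 1],
  [0, 0, -0.4, 0, 0, 0, 1],
  [0, 0, 0, 0, 0, 0, 1],
  [0, 0, 0, 0, 0, 0, 1],
])

```text
clock: 10.3
position: [0.4727, -0.2117, 0.1585]
tcp_rot: [-0.02, 1.0, 0.0, -0.001]
ft_force: [-0.2, -0.9, -3.5]
finger_gap: 0.0143
finger_force: 107.2
```

Run:
```python
from h import *
for c in("scene","side"):
    im=robot.grab_frame(c)
    print(c,"cup",ask(c,"cup",(.579,-.211,.14),.05),"h",ask(c,"cup_handle",(.474,-.212,.18),.05))
    if c=="side": cv2.imwrite("pics/s2.png",cv2.resize(im[100:270,250:450,::-1],None,fx=3.5,fy=3.5,interpolation=cv2.INTER_CUBIC))
C=np.array([.6645,.1757]);y=np.radians(12)
e=np.array([np.cos(y),np.sin(y)])
p=C-.225*e;print(p)
delta((*p,.165),np.pi/2+y)
```

```text
scene cup [ 0.5774 -0.2068  0.1355] h [ 0.4745 -0.2117  0.1777]
side cup [ 0.5736 -0.2077  0.1363] h [ 0.4695 -0.2137  0.1796]
[0.44441679 0.12891987]
t 10.6 pos [ 0.4726 -0.2116  0.1584] F [-0.5 -0.4 -2.9] gap 0.0142 ff 107.2 | d [ 0.74 17.07 -0.31] r [ 0.01 -0.01 -1.62] | d after turn [-2.16 16.95 -0.33]
```

View pics/s2.png

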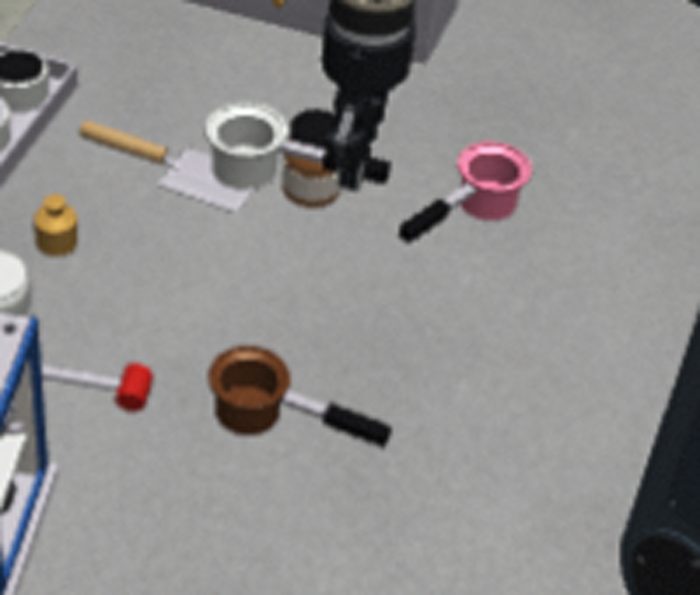

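The cup is held level, with its rim at (245,115) in the crop. I'm moving to the entry pose in front of the bay.

Request:
play_rows([
  [0.04, 0.5, 0, 0, 0, 0, 1],
  [0.04, 0.9, 0, 0, 0, 0, 1],
  [0.04, 1, 0, 0, 0, 0, 1],
  [0.04, 1, 0, 0, 0, 0, 1],
  [0.04, 1, 0, 0, 0, 0, 1],
  [0.04, 1, 0, 0, 0, 0, 1],
  [0.04, 1, 0, 0, 0, 0, 1],
  [0.04, 1, 0, 0, 0, 0, 1],
  [0.04, 1, 0, 0, 0, 0, 1],
  [0.04, 1, 0, 0, 0, 0, 1],
  [0.04, 1, 0, 0, 0, 0, 1],
  [0.04, 1, 0, 0, 0, 0, 1],
])

```text
clock: 11.8
position: [0.4535, 0.0178, 0.1594]
tcp_rot: [-0.02, 1.0, 0.0, -0.0]
ft_force: [-0.7, -0.0, -2.6]
finger_gap: 0.0143
finger_force: 107.3
```

Request:
play_rows([
  [0.04, 1, 0, 0, 0, 0, 1],
  [0.04, 1, 0, 0, 0, 0, 1],
  [0.04, 1, 0, 0, 0, 0, 1],
  [0.04, 1, 0, 0, 0, 0, 1],
  [0.04, 1, 0, 0, 0, 0, 1],
  [0.04, 0.65, 0, 0, 0, -0.3, 1],
  [0, 0, 0, 0, 0, -0.7, 1],
  [0, 0, 0, 0, 0, -0.6, 1],
  [0, 0, 0, 0, 0, 0, 1],
  [0, 0, 0, 0, 0, 0, 1],
])

```text
clock: 12.8
position: [0.4448, 0.1286, 0.1593]
tcp_rot: [-0.103, 0.995, 0.0, -0.0]
ft_force: [0.5, -0.0, -2.5]
finger_gap: 0.0141
finger_force: 107.4
```

Run:
```python
from h import *
C=np.array([.6645,.1757]);y=np.radians(12)
e=np.array([np.cos(y),np.sin(y)]);p=C-.225*e
for c in("scene","side","wrist"):
    s=robot.read_state();im=robot.grab_frame(c)
    for t,n in(("cup",(.55,.15,.14)),("cup_handle",(.444,.129,.18)),("seat",(.6645,.1757,.09)),("tester",(.6645,.1757,0)),("lever_grip",(.587,.017,.06))):
        print(c,t,ask(c,t,n,.05))
    cv2.imwrite(f"pics/e_{c}.png",im[:,:,::-1])
delta((*p,.120),np.pi/2+y)
a=cv2.imread("pics/e_side.png")[130:340,150:430];b=cv2.imread("pics/e_scene.png")[180:330,230:430]
cv2.imwrite("pics/e.png",np.hstack([cv2.resize(a,(400,300)),cv2.resize(b,(400,300))]))
```

```text
scene cup [0.5476 0.1505 0.1403]
scene cup_handle [0.4463 0.1246 0.181 ]
scene seat [0.6641 0.1762 0.0859]
scene tester None
scene lever_grip [0.5859 0.0161 0.0572]
side cup [0.5463 0.1468 0.1417]
side cup_handle [0.4428 0.1259 0.1797]
side seat None
side tester [0.6677 0.1775 0.0041]
side lever_grip [0.5878 0.0161 0.0576]
wrist cup None
wrist cup_handle [0.4426 0.1309 0.1796]
wrist seat None
wrist tester None
wrist lever_grip None
t 13.7 pos [0.4452 0.1282 0.1593] F [ 0.4 -1.3 -1. ] gap 0.014 ff 107.4 | d [0.03 0.04 1.96] r [ 0.   -0.   -0.02] | d after turn [0.03 0.04 1.96]
```

View pics/e_wrist.png

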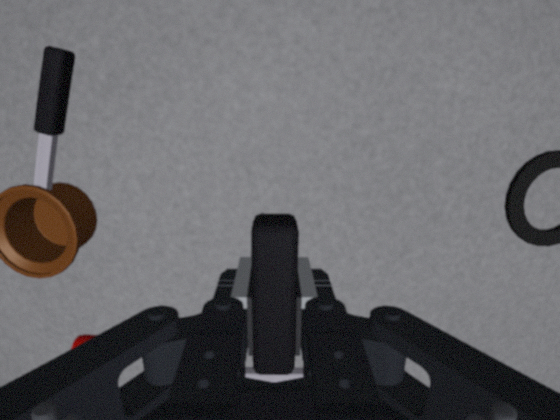

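The wrist camera looks back at the handle, which sits straight in the fingers at (275,290). I'll check the alignment in the outside views.

View pics/e.png

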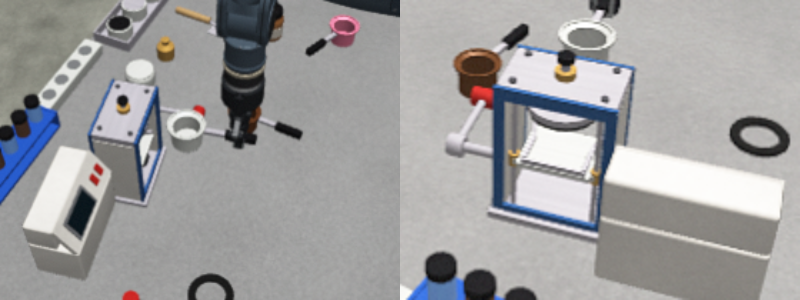

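Run:
```python
from h import *
im=cv2.imread("pics/e_scene.png")
hsv=cv2.cvtColor(im,cv2.COLOR_BGR2HSV)
m=cv2.inRange(hsv,(100,120,40),(125,255,255));m[300:]=0
m[:,:265]=0;m[:,360:]=0
P=cv2.findNonZero(m);hull=cv2.convexHull(P)
q=cv2.approxPolyDP(hull,3,True)[:,0]
print(q.tolist())
def loc(w,C=np.array([.6645,.1757]),y=np.radians(12)):
    d=w[:2]-C;return np.round([d@[np.cos(y),np.sin(y)],d@[-np.sin(y),np.cos(y)]],4)
for z in (.203,):
  for uv in q:
    if uv[1]<245: w=ray("scene",uv,z);print(uv,np.round(w,4),loc(w))
  L=[ray("scene",u,z) for u in((277,223.5),(337.5,236),(288.5,203.5),(347,214))]
  for w in L:print(np.round(w,4),loc(w))
  for a,b in((0,1),(2,3)):d=L[b]-L[a];print("yaw",np.degrees(np.arctan2(d[1],d[0]))-90)
```

```text
[[328, 295], [277, 282], [265, 110], [265, 0], [319, 0], [346, 213]]
[265 110] [ 0.1472 -0.2778  0.203 ] [-0.6003 -0.336 ]
[265   0] [-1.9999 -1.6176  0.203 ] [-2.979  -1.2002]
[319   0] [-2.2555 -1.2325  0.203 ] [-3.149  -0.7703]
[346 213] [0.6061 0.2364 0.203 ] [-0.0445  0.0715]
[0.7275 0.1165 0.203 ] [ 0.0493 -0.071 ]
[0.6992 0.256  0.203 ] [0.0507 0.0713]
[0.6409 0.0981 0.203 ] [-0.0392 -0.071 ]
[0.6088 0.2401 0.203 ] [-0.0411  0.0746]
yaw 11.452373556825563
yaw 12.742727564128927
```

Bridge corners give yaw of about 12° and a centre within about 1 mm of my estimate. I'm lowering to pass height and entering.

Request:
play_rows([
  [0, 0.07, 0.6, 0, 0, 0, 1],
  [0, 0, 0.9, 0, 0, 0, 1],
  [0, 0, 0.6, 0, 0, 0, 1],
  [0, 0, 0.16, 0, 0, 0, 1],
  [-0.5, 0, 0, 0, 0, 0, 1],
  [-0.8, 0, 0, 0, 0, 0, 1],
  [-0.8, 0, 0, 0, 0, 0, 1],
  [-0.7, 0, 0, 0, 0, 0, 1],
  [-0.4, 0, 0, 0, 0, 0, 1],
  [0, 0, 0, 0, 0, 0, 1],
])

```text
clock: 14.7
position: [0.5092, 0.143, 0.1146]
tcp_rot: [-0.103, 0.995, 0.0, 0.001]
ft_force: [0.3, -0.8, -2.2]
finger_gap: 0.0146
finger_force: 107.3
```

Run:
```python
from h import *
y=np.radians(12);e=np.array([np.cos(y),np.sin(y)]);p=np.array([.6645,.1757])-.105*e+.0005*np.array([-e[1],e[0]])
for c in("scene","side"):
    im=robot.grab_frame(c);cv2.imwrite(f"pics/f_{c}.png",im[:,:,::-1])
    print(c,ask(c,"cup",(.61,.16,.095)),ask(c,"cup_handle",(.51,.14,.134)),ask(c,"seat",(.6645,.1757,.09)))
delta((*p,.110),np.pi/2+y)
```

```text
scene [0.6133 0.1616 0.0913] [0.5094 0.1396 0.133 ] [0.6617 0.177  0.0887]
side [0.6083 0.1638 0.0935] [0.5072 0.1403 0.1317] [0.6646 0.1763 0.0864]
t 15.1 pos [0.5072 0.1427 0.1142] F [ 0.6 -0.2 -2.1] gap 0.0143 ff 107.3 | d [-2.78  0.01  0.21] r [ 0.   -0.   -0.02] | d after turn [-2.78  0.    0.21]
```

Request:
play_rows([
  [-0.4, 0, 0, 0, 0, 0, 1],
  [-0.5, 0, 0, 0, 0, 0, 1],
  [-0.5, 0, 0, 0, 0, 0, 1],
  [-0.5, 0, 0, 0, 0, 0, 1],
  [-0.4, 0, 0, 0, 0, 0, 1],
  [-0.3, 0, 0, 0, 0, 0, 1],
  [-0.15, 0, 0, 0, 0, 0, 1],
  [0, 0, 0, 0, 0, 0, 1],
])

```text
clock: 15.9
position: [0.5617, 0.1541, 0.114]
tcp_rot: [-0.103, 0.995, -0.0, -0.0]
ft_force: [-0.0, -0.4, -2.1]
finger_gap: 0.0141
finger_force: 107.4
```

Run:
```python
from h import *
y=np.radians(12);e=np.array([np.cos(y),np.sin(y)]);p=np.array([.6645,.1757])-.105*e+.0005*np.array([-e[1],e[0]])
im={}
for c in("scene","side"):
    im[c]=robot.grab_frame(c)
    print(c,ask(c,"cup",(.6645,.1757,.095)),ask(c,"cup_handle",(.562,.154,.134)))
cv2.imwrite("pics/g.png",np.hstack([cv2.resize(im["side"][180:300,190:310],(400,400)),cv2.resize(im["scene"][195:305,260:370],(400,400),interpolation=cv2.INTER_CUBIC)])[:,:,::-1])
delta((*p,.110),np.pi/2+y)
```

```text
scene [0.6662 0.1742 0.093 ] None
side [0.6618 0.1716 0.0969] [0.5606 0.1482 0.131 ]
t 16.2 pos [0.5611 0.154  0.1142] F [-0.1  0.3 -2.2] gap 0.0141 ff 107.4 | d [-0.03  0.01  0.21] r [-0.   -0.   -0.02] | d after turn [-0.03  0.01  0.21]
```

View pics/g.png

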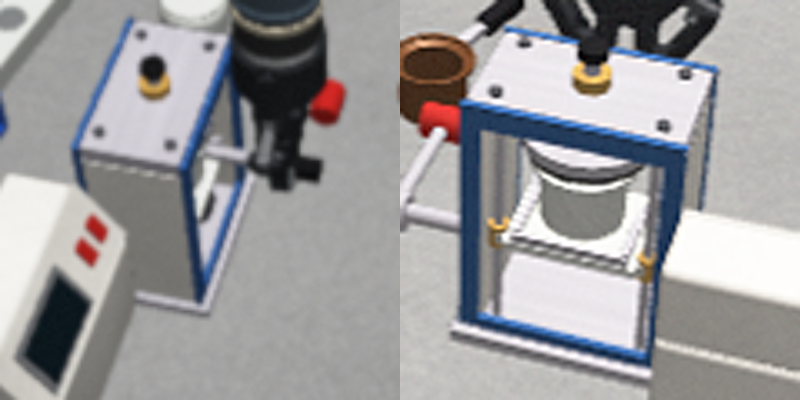

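The cup stands in the bay between the horseshoe arms, at (585,210) in the right half. I'm lowering it until it bears on the table.

Request:
play_rows([
  [0, 0, 0.08, 0, 0, 0, 1],
  [0, 0, 0.08, 0, 0, 0, 1],
  [0, 0, 0.06, 0, 0, 0, 1],
  [0, 0, 0, 0, 0, 0, 1],
])

```text
clock: 16.6
position: [0.5615, 0.1541, 0.1102]
tcp_rot: [-0.103, 0.995, -0.0, 0.0]
ft_force: [-0.8, 0.4, 0.2]
finger_gap: 0.0142
finger_force: 107.8
```

Request:
play_rows([
  [0, 0, 0, 0, 0, 0, 0.5],
  [0, 0, 0, 0, 0, 0, 0],
  [0, 0, 0, 0, 0, 0, -0.5],
  [0, 0, 0, 0, 0, 0, -1],
  [0, 0, 0, 0, 0, 0, -1],
  [0, 0, 0, 0, 0, 0, -1],
  [0, 0, 0, 0, 0, 0, -1],
  [0, 0, 0, 0, 0, 0, -1],
])

```text
clock: 17.4
position: [0.5614, 0.1541, 0.1097]
tcp_rot: [-0.103, 0.995, -0.0, -0.0]
ft_force: [-0.3, -0.2, -0.5]
finger_gap: 0.0852
finger_force: 0.0
```

Run:
```python
from h import *
for c in("scene","side"):
    im=robot.grab_frame(c)
    print(c,ask(c,"cup",(.6645,.1757,.09)),ask(c,"cup_handle",(.562,.154,.134)),ask(c,"seat",(.6645,.1757,.09)),ask(c,"lever_grip",(.587,.017,.06)))
delta((.56,.154,.25),np.pi/2+np.radians(12))
```

```text
scene [0.6625 0.176  0.0903] None [0.6657 0.1761 0.0875] [0.5852 0.0169 0.0603]
side [0.661  0.176  0.0863] [0.5578 0.1469 0.1292] [0.6645 0.1772 0.085 ] [0.5869 0.0153 0.0628]
t 17.9 pos [0.5614 0.1541 0.1097] F [-0.5  0.4  0.9] gap 0.0853 ff 0.0 | d [ 0.07  0.01 -7.02] r [ 0.   -0.   -0.02] | d after turn [ 0.07  0.01 -7.02]
```

Released; the cup reads about 3 mm from the seat. I'm retreating upward and across to above the red grip.

Request:
play_rows([
  [0, 0, -0.5, 0, 0, 0, -1],
  [0, 0, -0.9, 0, 0, 0, -1],
  [0, 0, -1, 0, 0, 0, -1],
  [0, 0, -0.8, 0, 0, 0, -1],
  [0, 0, -0.4, 0, 0, 0, -1],
  [0.03, -0.7, 0, 0, 0, 0, -0.5],
  [0.03, -1, 0, 0, 0, 0, -0.5],
  [0.03, -1, 0, 0, 0, 0, -0.5],
  [0.03, -1, 0, 0, 0, 0, -0.5],
  [0.03, -1, 0, 0, 0, 0, -0.5],
  [0.03, -1, 0, 0, 0, 0, -0.5],
  [0.05, -0.9, 0, 0, 0, 0, -0.5],
])

```text
clock: 19.1
position: [0.5835, 0.0219, 0.1803]
tcp_rot: [-0.103, 0.995, -0.0, -0.001]
ft_force: [-0.3, 0.1, 0.6]
finger_gap: 0.0643
finger_force: 0.0
```

Request:
play_rows([
  [0, -0.4, 0, 0, 0, 0, -0.5],
  [0, 0, 0.5, 0, 0, 0, -0.5],
  [0, 0, 0, 0, 0, 0, -0.5],
  [0, 0, 0, 0, 0, 0, -0.5],
])

```text
clock: 19.5
position: [0.5849, 0.0169, 0.1706]
tcp_rot: [-0.104, 0.995, 0.0, -0.001]
ft_force: [-0.4, -0.5, -0.7]
finger_gap: 0.0642
finger_force: 0.0
```

Run:
```python
from h import *
for c in("scene","side","wrist"):
    im=robot.grab_frame(c)
    print(c,ask(c,"cup",(.6645,.1757,.09)),ask(c,"cup_handle",(.562,.154,.134)),ask(c,"lever_grip",(.587,.017,.06)))
cv2.imwrite("pics/w3.png",im[:,:,::-1])
delta((.586,.016,.044),np.pi/2+np.radians(12))
```

```text
scene [0.6652 0.1727 0.0875] None [0.5868 0.0194 0.0619]
side [0.6597 0.1746 0.0895] [0.5591 0.15   0.1315] [0.5863 0.0204 0.0574]
wrist None [0.5596 0.1579 0.1294] [0.5809 0.0188 0.0616]
t 20.1 pos [0.5857 0.0161 0.1718] F [ 0.5  0.5 -0.2] gap 0.0639 ff 0.0 | d [-0.01 -0.01  6.39] r [-0.    0.   -0.02] | d after turn [-0.01 -0.01  6.39]
```

Request:
play_rows([
  [0, 0.03, 0.6, 0, 0, 0, -0.5],
  [0, 0.03, 0.9, 0, 0, 0, -0.5],
  [0, 0, 1, 0, 0, 0, -0.5],
  [0, 0, 1, 0, 0, 0, -0.5],
  [0, 0, 1, 0, 0, 0, -0.5],
  [0, 0, 1, 0, 0, 0, -0.5],
  [0, 0, 0.7, 0, 0, 0, -0.5],
  [0, 0, 0.35, 0, 0, 0, -0.5],
  [0, 0, 0, 0, 0, 0, -0.5],
])

```text
clock: 21.0
position: [0.5843, 0.0174, 0.0391]
tcp_rot: [-0.103, 0.995, 0.0, -0.001]
ft_force: [-0.1, 0.0, 0.5]
finger_gap: 0.0643
finger_force: 0.0
```

Request:
play_rows([
  [0, 0, 0, 0, 0, 0, 1],
  [0, 0, 0, 0, 0, 0, 1],
  [0, 0, 0, 0, 0, 0, 1],
  [0, 0, 0, 0, 0, 0, 1],
  [0, 0, 0, 0, 0, 0, 1],
  [0, 0, 0, 0, 0, 0, 1],
  [0, 0, 0, 0, 0, 0, 1],
], force=70)

```text
clock: 21.7
position: [0.5864, 0.0179, 0.0422]
tcp_rot: [-0.104, 0.995, 0.0, 0.001]
ft_force: [-0.8, 3.0, 6.0]
finger_gap: 0.0351
finger_force: 70.0
```

Run:
```python
from h import *
s=robot.read_state()
y=np.radians(12);e=np.array([np.cos(y),np.sin(y),0])
P0=s["position"]
# arc of grip from 0 to pi/2 about shaft; offset of TCP from grip constant; tool x=-e, tool z=-up
N=14;a=np.linspace(0,np.pi/2,N+1)
X=-110*np.cos(a);Z=110*np.sin(a)
print([[round(-(X[i+1]-X[i])/20,2),round(-(Z[i+1]-Z[i])/20,2)] for i in range(N)])
delta((.586,.016,.044),np.pi/2+y)
im=robot.grab_frame("side")
```

```text
[[np.float64(-0.03), np.float64(-0.62)], [np.float64(-0.1), np.float64(-0.61)], [np.float64(-0.17), np.float64(-0.59)], [np.float64(-0.24), np.float64(-0.57)], [np.float64(-0.3), np.float64(-0.54)], [np.float64(-0.36), np.float64(-0.5)], [np.float64(-0.41), np.float64(-0.46)], [np.float64(-0.46), np.float64(-0.41)], [np.float64(-0.5), np.float64(-0.36)], [np.float64(-0.54), np.float64(-0.3)], [np.float64(-0.57), np.float64(-0.24)], [np.float64(-0.59), np.float64(-0.17)], [np.float64(-0.61), np.float64(-0.1)], [np.float64(-0.62), np.float64(-0.03)]]
t 21.7 pos [0.5864 0.0179 0.0422] F [-0.8  3.   6. ] gap 0.0351 ff 70.0 | d [ 0.04 -0.09 -0.09] r [ 0.01  0.03 -0.02] | d after turn [ 0.04 -0.09 -0.09]
```

The grip is pinched at 35 mm. I'm swinging the first half of the arc.

Request:
play_rows([
  [-0.03, 0, -0.62, 0, 0, 0, 1],
  [-0.1, 0, -0.61, 0, 0, 0, 1],
  [-0.17, 0, -0.59, 0, 0, 0, 1],
  [-0.24, 0, -0.57, 0, 0, 0, 1],
  [-0.3, 0, -0.54, 0, 0, 0, 1],
  [-0.36, 0, -0.5, 0, 0, 0, 1],
  [-0.41, 0, -0.46, 0, 0, 0, 1],
  [0, 0, 0, 0, 0, 0, 1],
])

```text
clock: 22.55
position: [0.6156, 0.0238, 0.1181]
tcp_rot: [-0.103, 0.995, -0.0, -0.002]
ft_force: [-3.4, 1.5, -2.4]
finger_gap: 0.0352
finger_force: 70.8
```

Run:
```python
from h import *
y=np.radians(12);e=np.array([np.cos(y),np.sin(y)])
im=robot.grab_frame("side");print(ask("side","lever_grip",(.62,.025,.13),.1))
im=robot.grab_frame("scene");print(ask("scene","lever_grip",(.62,.025,.13),.1),ask("scene","cup",(.6645,.1757,.1)))
C=np.array([.6645,.1757]);
p=np.array([.5864,.0179])+.110*e
delta((*p,.0422+.110),np.pi/2+y)
```

```text
[0.6169 0.0205 0.1367]
[0.6145 0.025  0.1343] [0.6636 0.1728 0.0989]
t 22.8 pos [0.6153 0.0237 0.1177] F [-5.6  2.  -1.9] gap 0.0347 ff 70.8 | d [-4.02  0.03 -1.74] r [ 0.   -0.03 -0.02] | d after turn [-4.03  0.02 -1.72]
```

Request:
play_rows([
  [-0.46, 0, -0.43, 0, 0, 0, 1],
  [-0.51, 0, -0.38, 0, 0, 0, 1],
  [-0.55, 0, -0.31, 0, 0, 0, 1],
  [-0.58, 0, -0.25, 0, 0, 0, 1],
  [-0.61, 0, -0.18, 0, 0, 0, 1],
  [-0.63, 0, -0.11, 0, 0, 0, 1],
  [-0.64, 0, -0.04, 0, 0, 0, 1],
  [0, 0, 0, 0, 0, 0, 1],
  [0, 0, 0, 0, 0, 0, 1],
])

```text
clock: 23.7
position: [0.6953, 0.0398, 0.1528]
tcp_rot: [-0.103, 0.995, -0.0, 0.001]
ft_force: [-2.1, 0.1, -1.9]
finger_gap: 0.0347
finger_force: 71.4
```

Run:
```python
from h import *
y=np.radians(12);e=np.array([np.cos(y),np.sin(y)]);C=np.array([.6645,.1757])
im={}
for c in("side","scene"):
    im[c]=robot.grab_frame(c)
    g=ask(c,"lever_grip",(.694,.04,.17),.06);print(c,g,(g[:2]-C)@e if g is not None else "",ask(c,"cup",(.6645,.1757,.11)),ask(c,"cup_handle",(.562,.154,.147)))
p=np.array([.5864,.0179])+.110*e
delta((*p,.0422+.110),np.pi/2+y)
s=robot.read_state();print("tcp tester x",(s["position"][:2]-C)@e,s["torque"],s["joint_positions"])
cv2.imwrite("pics/z.png",np.hstack([cv2.resize(im["side"][180:300,190:310],(400,400)),cv2.resize(im["scene"][195:305,260:370],(400,400),interpolation=cv2.INTER_CUBIC)])[:,:,::-1])
```

```text
side [0.6988 0.04   0.1687] 0.00533684626119959 [0.6601 0.171  0.1101] [0.5565 0.1497 0.1501]
scene [0.695  0.041  0.1696] 0.0018277970692288665 [0.6647 0.1734 0.1076] [0.5609 0.1499 0.1472]
t 24.1 pos [0.6949 0.0397 0.1527] F [-2.1 -2.1 -0.4] gap 0.0351 ff 71.3 | d [0.03 0.06 0.03] r [-0.01  0.   -0.03] | d after turn [0.03 0.06 0.03]
tcp tester x 0.0014445030042776349 [-0.32277045  0.4052166  -0.16148388] [-3.88014199e-02  5.06880992e-01  4.98078355e-01  1.56142228e+00
 -9.29492620e-04 -2.45432243e-01]
```

View pics/z.png

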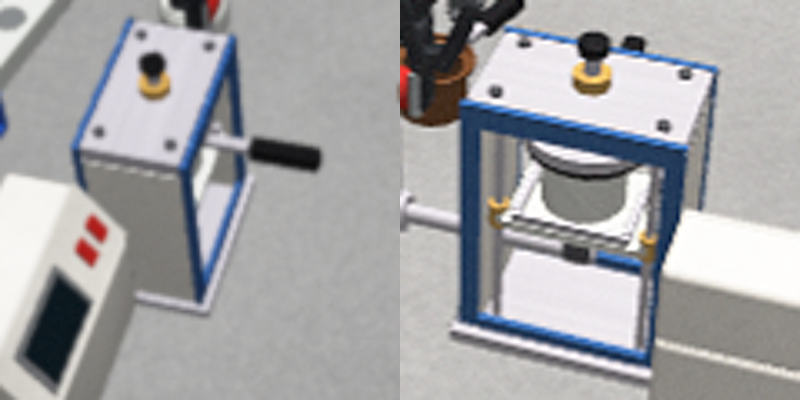

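The table is up with the cup's rim on the gasket at (585,160), the handle sticks out to the front, and the lever stands straight up in the fingers. I'm handing in.

```bash
python3 -c "
from bench import robot
print(robot.hand_in())"
```

```text
the job is handed in; nothing more can be done
None
```

I handed the job in at about 24 s, and the tool gave no verdict. At hand-in the cup stood in the horseshoe, its centre read within about 6 mm of the seat, with its handle out of the front. The gripper held the red grip at about 70 N with the lever within about 3° of straight up. The cup's rim looked pressed on the gasket in the last picture, though I had no direct force reading there.

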